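Find the good spring clip with a feeler gauge

TASK

The four clips of the column clip bar look alike, but only one still has the right spring. Take the feeler gauge out of its stand and slide its blade gently down into the clips, judging each by drag: slack ones let it fall through almost freely, the over-tight one will not take it without force, the good one drags lightly but distinctly. Leave the gauge standing fully home in the good clip and let go; never force it, and leave everything else on the bench where it is.

Things in the scene. Friction and masses are not known exactly. Their poses are not given: they have to be found in the camera images.
- feeler_grip (a point): Centre of the feeler gauge's grey plastic handle (loose, 110 g; its half turn is the same). Handle 28 mm (x) x 14 mm (y) x 52 mm (z, up along the gauge). Below it hangs the flat steel blade: 20 mm (x) wide, 4 mm (y) thick, 46 mm long, its last 5 mm 16 x 3 mm. The handle's underside, 26 mm below this point, is the shoulder. At first it stands blade down in the stand.
- feeler_tip (a point): Middle of the lower end of the feeler's blade, 72 mm below the handle's centre, same axes (z points up from the tip to the handle).
- stand: The fixed white plastic block (60 x 64 mm, 55 mm high) in which the feeler stands at first: the blade hangs in its top slot (about 24 x 7 mm), the shoulder rests on its top; draw it straight up. Origin at the centre of the block's underside, z up.
- clip_bar: The clip bar, fixed: aluminium, 40 mm (x) x 184 mm (y), flat top 75 mm up, on a white foot 70 x 230 x 12 mm; origin at the centre of its underside. Four slots cross it along x, 46 mm apart along y, each 8 mm wide, 55 mm deep, open at both ends, mouths bevelled to 14 mm. Which slot is good, slack (two) or over-tight differs each time and cannot be seen.
- gap_1 (a point): Mouth of the first slot (-y end of the bar): its centre, level with the bar's flat top. Axes as the bar's: x along the slot, y across it, z up. The blade goes in with its width along x. Fully home: shoulder on the bar's top, tip 46 mm below it. More than 25 N between gauge and bar counts as forcing.
- gap_2 (a point): Mouth of the second slot, likewise. In every slot a steel spring shoe sticks out of the +y side, leaving a gap of 2.5 mm to the -y wall; its sloping lead-in begins about 22 mm below the top, its narrowest part is 36 to 50 mm below. The blade meets the lead-in with its tip 22 to 38 mm down, pushes the shoe back to +y (it can go 7 mm) and slides on between shoe and wall.
- gap_3 (a point): Mouth of the third slot, likewise. Pushing the blade down past the shoe takes about 2 to 12 N more than moving it freely in the good clip, less than 1 N in the slack ones. The over-tight one stops it on the lead-in, tip 20 to 38 mm below the top, and would take more than 30 N.
- gap_4 (a point): Mouth of the fourth slot (+y end of the bar), likewise. Once released, the good clip's spring keeps the gauge pressed against the slot's -y wall with roughly 3 to 6 N.
- solvent_bottle: Bystander: amber bottle with orange cap, 64 mm across, 130 mm tall; origin at its underside.
- vial: Bystander: small glass vial with white cap, 22 mm across, 32 mm tall, standing between the bar and the stand; origin at its underside.
- wrench: Bystander: steel wrench 150 mm long, lying on the bench.
- screwdriver: Bystander: screwdriver 170 mm long, lying on the bench.
- beaker: Bystander: glass beaker 68 mm across, 85 mm tall; origin at its underside.
- fitting_box: Bystander: closed grey plastic box 80 x 110 x 30 mm; origin at its underside.
There are look-alikes about, which are no part of the job. There is more than one size of the part that bears feeler_grip; the job needs the larger. Several things look just like the clip_bar: the one meant starts farthest from the robot's base.

How it is judged:
By the outcome, as a careful person would: the job done as asked, in the order asked, and still so for the second after the job is handed in, with the robot touching nothing.
It also fails if it takes over 72 s, if anything falls off the work surface, if the arm or the gripper's body presses on something with over 40 N, if the wrist force passes 120 N, or if a joint passes its speed limit or range.

ROBOT

A 7-joint arm with a two-finger parallel gripper is mounted at the origin on the work surface. World frame = base frame: x ahead of the robot, y to its left, z up, the work surface at z = 0. Lengths are in m, angles in rad, forces in N, time in s.
With the tool pointing down it reaches from about 0.4 to 0.875 m from the base axis. Payload 19.3 kg.
Tool frame: the origin (TCP) lies at the very end of the fingers, on their centre line; the grasp point (between the pads) lies 19 mm behind it; z points along the fingers, y is the direction in which the jaws open and shut (so a half turn about z gives the same grasp; the last joint's range is limited). The gripper opens to 85 mm and grips with 20 to 120 N. Pads are 22 mm wide; open, the fingers measure 114 mm over their backs; the gripper's body (76 mm by 85 mm) begins 54 mm behind the grasp point. The pads swing forward as they close: fully open they stand 13 mm farther back than shut.
Start: joints at [-1.208, 0.521, -0.036, 1.599, 0.021, 1.021, -0.113], TCP at [0.262, 0.567, 0.211] pointing down, gripper open.
Joint ranges: [-2.91, 2.91], [-0.3, 2.13], [-1.5, 1.42], [0.17, 2.43], [-1.26, 4.41], [0.16, 1.93], [-2.52, 2.52]. Speed limits (rad/s): [1.89, 1.89, 2.39, 2.39, 3.01, 3.01, 3.01].

INTERFACE

Orientations are given as [roll, pitch, yaw] about the fixed x, y, z axes, in that order (R = Rz(yaw) Ry(pitch) Rx(roll)).
In Python, from workcell import bot, grab_frame, calibration, workorder gives the robot as it stands.
- The arm moves only by the tool move_arm, never from a script. Its arguments are lists of equal length, an entry for each row: "jaw": the closure in counts, from 0 (fully open) to 255 (shut); "dp": the shift along the tool's x, y, z in units of 800 mm (1.0 is 800 mm), a list of three; "rotation": the turn, a rotation vector about the tool's x, y, z in units of pi rad (1.0 is pi rad), a list of three. In form: {"jaw": [jaw, ...], "dp": [[dx, dy, dz], ...], "rotation": [[rx, ry, rz], ...]}. A call has 1 to 10 rows; each row shifts and turns the commanded pose from where the row before left it, along the tool's axes as they then stand; what a row does not reach is not made up. A row lasts 1/8 s, in which the tool goes at most 62.5 mm and 10.7 degrees, less where a joint would pass 70% of its speed; a pose out of reach is approached as far as the arm can. A call with a number of a shift or a turn outside -1 to 1 is refused whole. A call with a gripper value outside its range is refused whole. The fingers move at their own pace and stop on an object; "squeeze" is the grip in N (left out, the last holds). Time passes only in rows, so rows that do not move let the fingers close. It gives the time, the measured TCP pose, the force and the opening at its end, in the units of the state.
- bot.observe(): the state, without advancing time (a new reading comes with each control period).
- grab_frame(name): name is "scene" or "top" or "wrist"; returns the picture (420x560x3 uint8, blue, green, red); there is no depth.
- calibration(name): a dict with "camera_matrix" (3x3 intrinsics, pixels), "T" (4x4, takes a point from camera to world coordinates). Camera axes: x right, y down, z forward; pixel columns grow to the right and rows downward; lengths in m; the calibration is good to about 2 mm. A picture is of the moment at which its call begins: read the wrist's pose just before it. calibration takes no time and is no camera call; for the wrist camera it gives the pose at the moment of the call.
- workorder.job_done(): hands the job in, once; it reports no verdict.
The state is a dict: "clock": time; "qpos": joint angles; "qd": joint speeds; "joint_efforts": joint torques, N m; "position": TCP position; "tool_rot": TCP orientation; "force": force on the tool from outside, world axes, zero at the start; "moment": the same for the moment, N m; "grip_width": finger opening in m.
Only numpy, scipy, OpenCV 4.12 (cv2) and the standard library are available. Lean on these libraries where they do the work, as an engineer would, in place of code of your own. Each camera call takes 0.05 s, during which the arm holds its last target. There are 200 camera calls.

## Working session

There is one attempt and no reset: what is moved stays moved. The work goes in short steps, Python scripts to look and compute and a tool call to move; the robot and the scene stay as the last step left them, time stands still between calls to the robot, and variables do not carry over. Pictures are saved under pics/ and viewed, about 8 in all and at most 12, crops included, and the job is handed in when it is done.

Besides the shell and the picture viewer there is one more tool, called after "Call:" in YAML: its name, and indented under it one key for each argument. move_arm: Moves the arm, as the interface text tells. Shifts and turns lie within -1 to 1; 1 stands for 800 mm of shift or pi rad of turn. Its arguments: {"type":"object","properties":{"jaw":{"type":"array","items":{"type":"number"}},"dp":{"type":"array","items":{"type":"array","items":{"type":"number","minimum":-1,"maximum":1}}},"rotation":{"type":"array","items":{"type":"array","items":{"type":"number","minimum":-1,"maximum":1}}},"squeeze":{"type":"number"}},"required":["jaw","dp","rotation"]}

```bash
ls; mkdir -p pics
python3 - <<'E'
from workcell import bot, grab_frame, calibration
import cv2,numpy as np
s=bot.observe(); print({k:np.round(v,3) for k,v in s.items()})
for n in("top","scene","wrist"):
    c=calibration(n); print(n,np.round(c["camera_matrix"],1).tolist(),np.round(c["T"],3).tolist())
    cv2.imwrite(f"pics/{n}0.png",grab_frame(n))
a=cv2.imread("pics/top0.png");cv2.imwrite("pics/top0b.png",cv2.resize(a,(800,600)))
E
```

```text
pics
{'clock': np.float64(0.0), 'qpos': array([-1.208,  0.522, -0.036,  1.6  ,  0.021,  1.021, -0.113]), 'qd': array([ 0.002, -0.001, -0.001,  0.   , -0.   ,  0.001,  0.   ]), 'joint_efforts': array([ 1.0000e-03, -9.2713e+01,  1.9800e+00, -3.6993e+01,  1.8000e-02,
        8.0000e-03, -0.0000e+00]), 'position': array([0.262, 0.567, 0.21 ]), 'tool_rot': array([-3.14 ,  0.   ,  2.709]), 'force': array([0.522, 0.345, 0.611]), 'moment': array([-0.008, -0.003, -0.053]), 'grip_width': np.float64(0.085)}
top [[482.7, 0.0, 274.3], [0.0, 482.7, 207.0], [0.0, 0.0, 1.0]] [[-0.003, -0.992, 0.127, 0.396], [-1.0, -0.0, -0.021, 0.038], [0.021, -0.127, -0.992, 1.214], [0.0, 0.0, 0.0, 1.0]]
scene [[406.4, 0.0, 274.8], [0.0, 406.4, 201.8], [0.0, 0.0, 1.0]] [[-0.618, 0.605, -0.502, 1.019], [0.786, 0.474, -0.397, 0.403], [-0.003, -0.64, -0.768, 0.807], [0.0, 0.0, 0.0, 1.0]]
wrist [[377.0, 0.0, 277.5], [0.0, 377.0, 212.2], [0.0, 0.0, 1.0]] [[0.421, 0.87, 0.256, 0.197], [0.907, -0.404, -0.119, 0.597], [-0.0, 0.282, -0.959, 0.373], [0.0, 0.0, 0.0, 1.0]]
```

View pics/top0b.png

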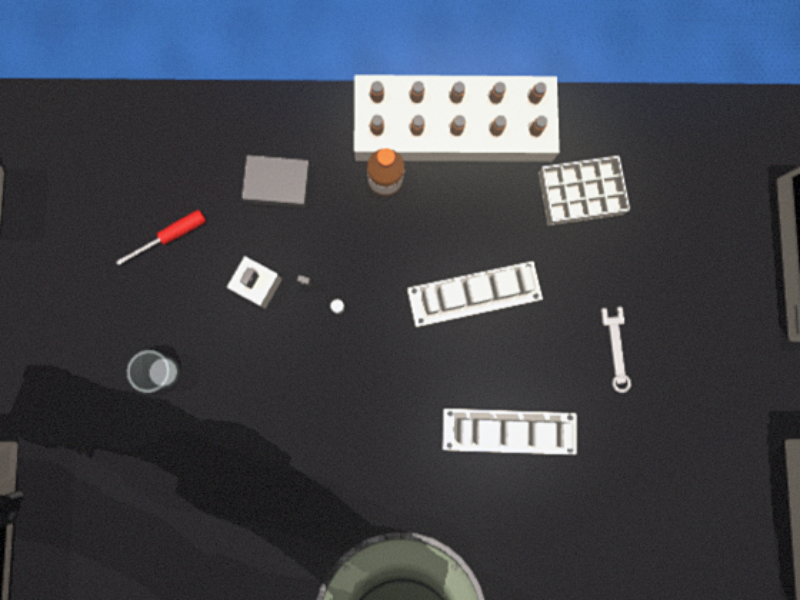

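View pics/scene0.png

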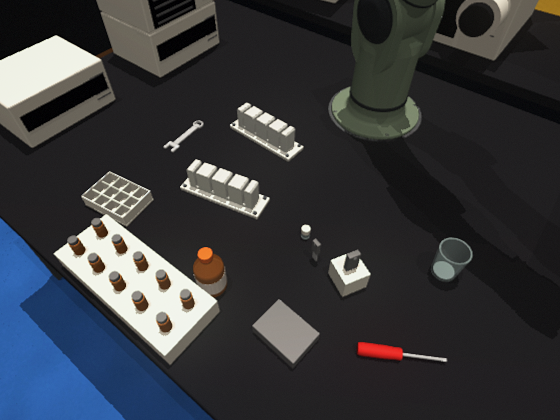

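Far bar (475,293) and near bar (510,432) in the 800-px view. The far one, in the row with the vial and stand, is farthest from the base. Feelers: the one in the stand is at (252,278), and a smaller one stands free at (303,280). I'll measure these and confirm in an enlarged crop.

```bash
cat > h.py <<'E'
import numpy as np,cv2
from workcell import bot,grab_frame,calibration
def ray(cal,uv,z):
    K,T=np.array(cal["camera_matrix"]),np.array(cal["T"])
    uv=np.atleast_2d(np.array(uv,float))
    d=(T[:3,:3]@np.linalg.inv(K)@np.c_[uv,np.ones(len(uv))].T).T
    o=T[:3,3]; return o+d*((z-o[2])/d[:,2])[:,None]
def proj(cal,p):
    K,T=np.array(cal["camera_matrix"]),np.array(cal["T"])
    p=np.atleast_2d(np.array(p,float)); c=(p-T[:3,3])@T[:3,:3]; q=c@K.T
    return q[:,:2]/q[:,2:]
E
python3 - <<'E'
from h import *
a=cv2.imread("pics/top0.png");cal=calibration("top")
g=cv2.cvtColor(a,cv2.COLOR_BGR2GRAY); hsv=cv2.cvtColor(a,cv2.COLOR_BGR2HSV)
m=((g>110)&(hsv[...,1]<60)).astype(np.uint8)
m=cv2.morphologyEx(m,cv2.MORPH_CLOSE,np.ones((5,5)))
for c in cv2.findContours(m,0,2)[0]:
    A=cv2.contourArea(c); 
    if A<40: continue
    r=cv2.minAreaRect(c); b=cv2.boxPoints(r)
    w=ray(cal,b,.012)[:,:2]
    print("A",A,"px",np.round(r[0]),"ctr",np.round(w.mean(0),3),"sides",np.round([np.linalg.norm(w[1]-w[0]),np.linalg.norm(w[2]-w[1])],3),"yaw",np.round(np.degrees(np.arctan2(*(w[1]-w[0])[::-1])),1))
f=lambda x0,y0,w,h:cv2.resize(a[y0:y0+h,x0:x0+w],(400,int(400*h/w)),interpolation=cv2.INTER_CUBIC)
s=cv2.imread("pics/scene0.png")
h=lambda x0,y0,w,hh:cv2.resize(s[y0:y0+hh,x0:x0+w],(400,int(400*hh/w)),interpolation=cv2.INTER_CUBIC)
cv2.imwrite("pics/c1.png",np.vstack([np.hstack([f(150,170,110,80),h(280,210,110,80)]),np.hstack([f(280,175,110,80),h(170,140,110,80)])]))
E
```

```text
A 291.0 px [238. 409.] ctr [0.066 0.1  ] sides [0.087 0.037] yaw -49.8
A 733.0 px [314. 396.] ctr [ 0.096 -0.082] sides [0.056 0.149] yaw -62.2
A 2665.5 px [356. 302.] ctr [ 0.316 -0.189] sides [0.072 0.233] yaw -2.7
A 728.0 px [105. 260.] ctr [0.419 0.429] sides [0.075 0.078] yaw -43.6
A 452.5 px [431. 244.] ctr [ 0.457 -0.38 ] sides [0.038 0.15 ] yaw -84.0
A 62.5 px [236. 214.] ctr [0.533 0.109] sides [0.021 0.023] yaw -44.5
A 2486.5 px [332. 205.] ctr [ 0.555 -0.134] sides [0.233 0.072] yaw -77.7
A 713.5 px [177. 197.] ctr [0.577 0.255] sides [0.066 0.077] yaw -27.7
A 75.0 px [ 96. 175.] ctr [0.63  0.459] sides [0.083 0.008] yaw -59.9
A 54.0 px [269. 130.] ctr [0.75  0.026] sides [0.023 0.057] yaw -2.5
A 1253.5 px [192. 125.] ctr [0.762 0.221] sides [0.081 0.111] yaw -3.6
A 10451.5 px [344. 105.] ctr [ 0.82  -0.169] sides [0.278 0.51 ] yaw -0.2
```

View pics/c1.png

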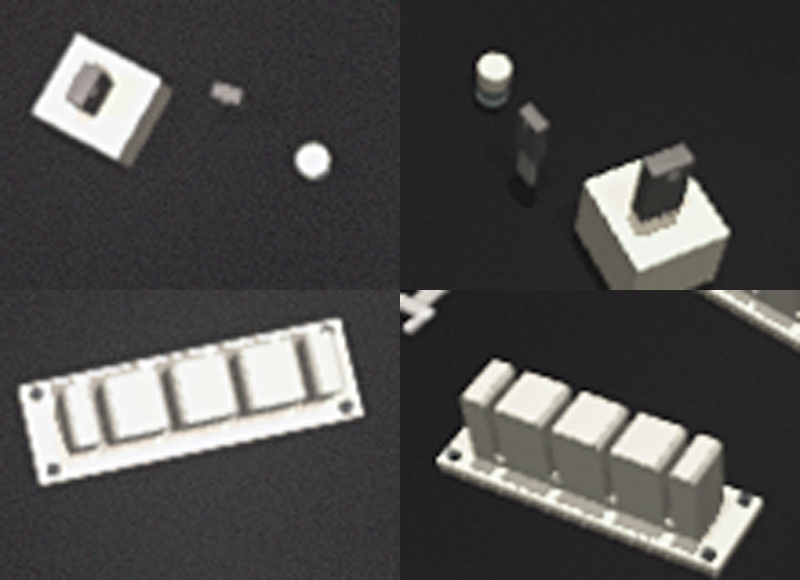

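The crop confirms it. The larger gauge stands in the white stand, and the loose one by the vial is visibly smaller. The far bar at (0.555,-0.134), yaw about 12°, is 0.57 m from the base against 0.37 m for the near one. I'll move above the stand for a wrist look.

Call:
move_arm:
  jaw: [0, 0, 0, 0, 0, 0, 0, 0, 0, 0]
  dp:
    - [-0.064, -0.0241, -0.0078]
    - [-0.064, -0.0241, -0.0078]
    - [-0.064, -0.0241, -0.0078]
    - [-0.064, -0.0241, -0.0078]
    - [-0.064, -0.0241, -0.0078]
    - [-0.064, -0.0241, -0.0078]
    - [-0.064, -0.0241, -0.0078]
    - [-0.064, -0.0241, -0.0078]
    - [0, 0, 0]
    - [0, 0, 0]
  rotation:
    - [0, 0, 0]
    - [0, 0, 0]
    - [0, 0, 0]
    - [0, 0, 0]
    - [0, 0, 0]
    - [0, 0, 0]
    - [0, 0, 0]
    - [0, 0, 0]
    - [0, 0, 0]
    - [0, 0, 0]

```text
clock: 1.4
position: [0.569, 0.2557, 0.2605]
tool_rot: [-3.141, -0.001, 2.709]
force: [-0.2, 1.0, -0.8]
grip_width: 0.0855
```

Run:
```python
from h import *
s=bot.observe(); print({k:np.round(s[k],3).tolist() for k in("clock","qpos","position","tool_rot","force")})
cal=calibration("wrist");a=grab_frame("wrist");cv2.imwrite("pics/w1.png",a)
import pickle;pickle.dump(cal,open("w1.pkl","wb"))
print(np.round(cal["T"],3).tolist())
print(proj(cal,[.57,.255,.107]))
```

```text
{'clock': 1.4, 'qpos': [-0.556, 0.476, 0.057, 1.547, -0.03, 1.12, 0.646], 'position': [0.569, 0.256, 0.26], 'tool_rot': [-3.141, -0.001, 2.709], 'force': [-0.232, 0.998, -0.816]}
[[0.421, 0.87, 0.255, 0.504], [0.907, -0.404, -0.118, 0.285], [0.0, 0.281, -0.96, 0.424], [0.0, 0.0, 0.0, 1.0]]
[[277.71653976 189.3325331 ]]
```

View pics/w1.png

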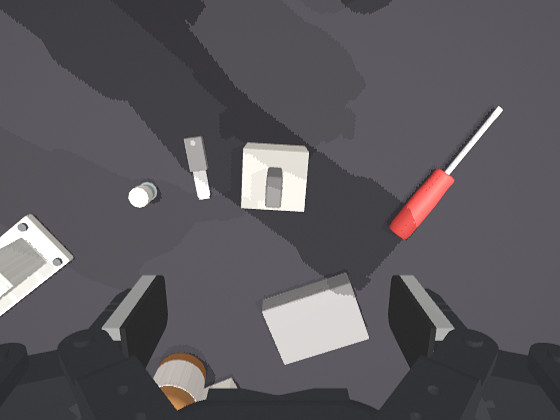

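Wrist view: stand top at about (275,182), gauge handle at about (274,188), the smaller gauge at (198,165), vial at (143,193), box at (315,320). Next I'll segment the handle.

Run:
```python
from h import *
import pickle
cal=pickle.load(open("w1.pkl","rb"));a=cv2.imread("pics/w1.png")
g=cv2.cvtColor(a,cv2.COLOR_BGR2GRAY)
print(g[160:214:2,258:292:2])
m=(g>190).astype(np.uint8); n,l,st,ce=cv2.connectedComponentsWithStats(m)
i=l[200,255]; print(st[i])
mm=(l==i).astype(np.uint8);c=max(cv2.findContours(mm,0,2)[0],key=cv2.contourArea)
b=cv2.boxPoints(cv2.minAreaRect(c)); w=ray(cal,b,.055)[:,:2]; print("stand",b.round(1).tolist(),w.round(4).tolist(),w.mean(0),np.linalg.norm(np.diff(w,axis=0),axis=1), np.degrees(np.arctan2(*(w[1]-w[0])[::-1])))
h=((g<190)).astype(np.uint8)[150:212,250:298]
n,l2,s2,c2=cv2.connectedComponentsWithStats(h)
for k in range(1,n):
    if s2[k][4]>100: print(s2[k],c2[k])
cr=cv2.resize(a[140:220,220:330],(770,560),interpolation=cv2.INTER_CUBIC);cv2.imwrite("pics/w1c.png",cr)
```

```text
[[254 223 224 225 225 224 224 224 225 225 225 225 225 225 225 225 225]
 [252 232 234 223 224 224 225 224 225 225 225 225 225 225 225 225 225]
 [251 251 252 253 222 224 225 225 225 225 224 224 224 225 224 224 225]
 [251 251 251 251 253 227 214 215 218 218 223 221 225 224 225 224 225]
 [251 251 252 249 254 131 101 101  99 101  98  97 230 224 224 224 225]
 [248 249 237 238 241  92 105 106 106 106 106 104 207 224 224 224 224]
 [238 238 238 238 244  96 106 105 106 106 106 105 176 254 253 233 222]
 [238 238 238 238 247 100 105 107 106 107 107 105 177 253 251 252 252]
 [238 238 238 238 216 113 116 114 113 111 111 109 168 253 251 251 251]
 [238 238 238 239 179 141 143 142 141 141 141 141 143 253 251 251 251]
 [238 238 238 239 172 142 144 145 146 145 146 146 160 253 251 251 251]
 [238 238 238 240 142 145 145 144 146 145 145 144 152 252 251 251 251]
 [238 238 238 240 148 144 144 145 146 146 145 143 196 252 251 251 251]
 [238 238 238 241 121 174 152 143 145 146 145 140 218 252 251 251 251]
 [238 238 238 241 128 172 170 171 172 152 142 138 165 252 251 251 251]
 [238 238 238 241 134 171 169 168 1
[... 475 characters left out ...]
 254 151 168 167 169 168 167 168 143 253 251 251 251 250]
 [252 252 252 254 165 153 159 159 160 161 163 160 252 250 251 250 251]
 [243 241 244 250 251 253 255 238 239 244 223 254 252 252 251 251 251]
 [ 61  59  57  54  54  53  51  53 112 112 168 166 209 209 244 243 243]
 [ 67  67  66  66  67  67  66  66  66  65  66  65  65  64  63  64  61]]
[ 241  148   68   64 3221]
stand [[239.3000030517578, 207.5], [243.10000610351562, 147.39999389648438], [308.29998779296875, 151.5], [304.6000061035156, 211.5]] [[0.5815, 0.2068], [0.5289, 0.2371], [0.5591, 0.293], [0.6133, 0.2651]] [0.57070548 0.25050287] [0.06073344 0.06349349 0.06092488] 150.0381930833304
[ 15  17  18  41 649] [23.57473035 37.10323575]
```

View pics/w1c.png

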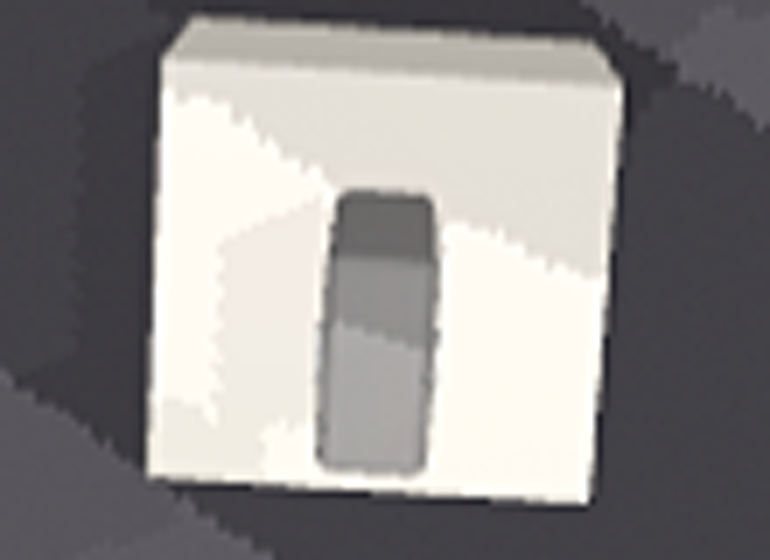

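Run:
```python
from h import *
import pickle
cal=pickle.load(open("w1.pkl","rb"))
q=np.array([[333,258],[438,260],[425,473],[318,470]])/7+[220,140]
w=ray(cal,q,.107)[:,:2];print(w.round(4),w.mean(0),np.linalg.norm(np.diff(w,axis=0),axis=1))
d=(w[3]-w[0]+w[2]-w[1]);print("yaw long",np.degrees(np.arctan2(d[1],d[0])))
q=np.array([[165,60],[622,83],[590,503],[148,476]])/7+[220,140]
w=ray(cal,q,.055)[:,:2];print("stand",w.mean(0),np.linalg.norm(np.diff(w,axis=0),axis=1))
d=(w[3]-w[0]+w[2]-w[1]);print("yaw",np.degrees(np.arctan2(d[1],d[0])))
sg=ray(cal,[[187,138],[204,138],[209,198],[197,198]],.05);print(sg.round(3))
```

```text
[[0.5565 0.2517]
 [0.5621 0.2632]
 [0.5859 0.2505]
 [0.5799 0.2386]] [0.57109279 0.25102039] [0.012778   0.02695718 0.01332996]
yaw long -28.713548257540854
stand [0.57151559 0.25079843] [0.0635297  0.06091672 0.06433052]
yaw -28.314650244780992
[[0.498 0.191 0.05 ]
 [0.505 0.206 0.05 ]
 [0.561 0.182 0.05 ]
 [0.555 0.171 0.05 ]]
```

Gauge top face is at (0.571,0.251), yaw -28.5°, measuring 27x13 mm, which fits the given size. Descending with the grasp point at z≈0.087.

Call:
move_arm:
  jaw: [0, 0, 0, 0, 0, 0, 0, 0]
  dp:
    - [-0.0052, -0.004, 0]
    - [0, 0, 0.048]
    - [0, 0, 0.048]
    - [0, 0, 0.048]
    - [0, 0, 0.048]
    - [0, 0, 0.0324]
    - [0, 0, 0.0162]
    - [0, 0, 0]
  rotation:
    - [0, 0, 0.0206]
    - [0, 0, 0]
    - [0, 0, 0]
    - [0, 0, 0]
    - [0, 0, 0]
    - [0, 0, 0]
    - [0, 0, 0]
    - [0, 0, 0]

```text
clock: 2.45
position: [0.5712, 0.2514, 0.0681]
tool_rot: [-3.141, -0.001, 2.645]
force: [1.0, 0.3, 0.6]
grip_width: 0.085
```

Call:
move_arm:
  jaw: [255, 255, 255, 255, 255, 255, 255, 255]
  dp:
    - [0, 0, 0]
    - [0, 0, 0]
    - [0, 0, 0]
    - [0, 0, 0]
    - [0, 0, 0]
    - [0, 0, 0]
    - [0, 0, 0]
    - [0, 0, 0]
  rotation:
    - [0, 0, 0]
    - [0, 0, 0]
    - [0, 0, 0]
    - [0, 0, 0]
    - [0, 0, 0]
    - [0, 0, 0]
    - [0, 0, 0]
    - [0, 0, 0]
  squeeze: 25

```text
clock: 3.45
position: [0.5718, 0.2508, 0.0687]
tool_rot: [3.142, 0.0, 2.644]
force: [-1.3, -0.9, 5.9]
grip_width: 0.0133
```

Call:
move_arm:
  jaw: [255, 255, 255, 255, 255, 255, 255, 255, 255, 255]
  dp:
    - [0, 0, -0.012]
    - [0, 0, -0.025]
    - [0, 0, -0.04]
    - [0, 0, -0.04]
    - [0, 0, -0.033]
    - [0, 0, 0]
    - [0, 0, 0]
    - [0, 0, 0]
    - [0, 0, 0]
    - [0, 0, 0]
  rotation:
    - [0, 0, 0]
    - [0, 0, 0]
    - [0, 0, 0]
    - [0, 0, 0]
    - [0, 0, -0.0378]
    - [0, 0, -0.0378]
    - [0, 0, -0.0378]
    - [0, 0, -0.0378]
    - [0, 0, -0.0378]
    - [0, 0, -0.0378]

```text
clock: 4.7
position: [0.5717, 0.2508, 0.1889]
tool_rot: [-3.142, 0.0, -2.923]
force: [0.4, 0.0, -1.2]
grip_width: 0.0129
```

Call:
move_arm:
  jaw: [255, 255, 255, 255, 255, 255, 255, 255, 255, 255]
  dp:
    - [0.0087, -0.0665, 0]
    - [0.0087, -0.0665, 0]
    - [0.0087, -0.0665, 0]
    - [0.0087, -0.0665, 0]
    - [0.0087, -0.0665, 0]
    - [0.0087, -0.0665, 0]
    - [0.0087, -0.0665, 0]
    - [0, 0, 0]
    - [0, 0, 0]
    - [0, 0, 0]
  rotation:
    - [0, 0, 0]
    - [0, 0, 0]
    - [0, 0, 0]
    - [0, 0, 0]
    - [0, 0, 0]
    - [0, 0, 0]
    - [0, 0, 0]
    - [0, 0, 0]
    - [0, 0, 0]
    - [0, 0, 0]

```text
clock: 5.95
position: [0.6037, -0.1219, 0.1886]
tool_rot: [3.141, 0.0, -2.925]
force: [-0.6, 0.8, -0.2]
grip_width: 0.0134
```

Run:
```python
from h import *
s=bot.observe(); print({k:np.round(s[k],4).tolist() for k in("clock","qpos","position","tool_rot","force","grip_width")})
cal=calibration("wrist");a=grab_frame("wrist");cv2.imwrite("pics/w2.png",a)
import pickle;pickle.dump(cal,open("w2.pkl","wb"))
cv2.imwrite("pics/w2b.png",cv2.resize(a,(800,600),interpolation=cv2.INTER_CUBIC))
```

```text
{'clock': 5.95, 'qpos': [0.1473, 0.5301, -0.0643, 1.6468, 0.039, 0.9658, 1.8573], 'position': [0.6037, -0.1219, 0.1886], 'tool_rot': [3.1412, 0.0003, -2.9249], 'force': [-0.5859, 0.7612, -0.1636], 'grip_width': 0.0134}
```

View pics/w2b.png

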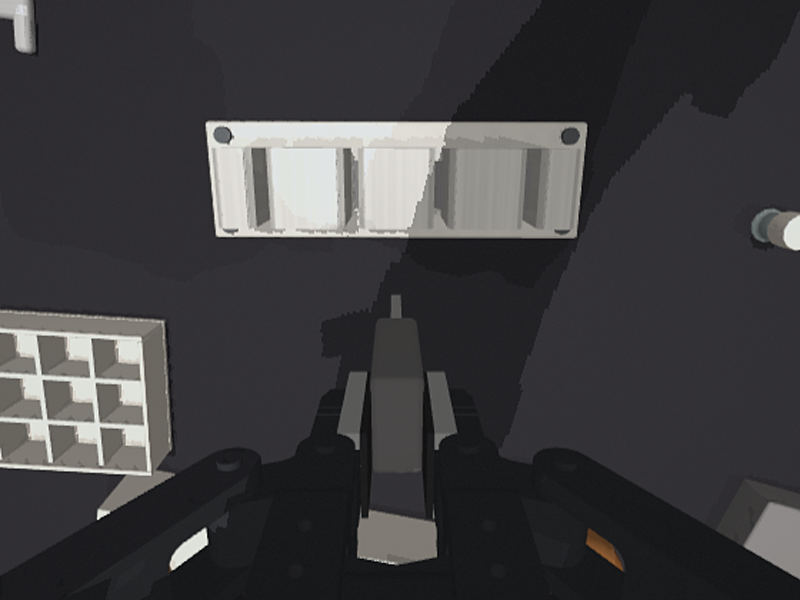

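Wrist view: the bar lies horizontal, foot corners about (206,122), (587,122), (578,237), (216,238). Slots are near x = 258, 350, 440, 533, and the gauge hangs straight in the jaws at (396,390). Now fitting the foot and slots.

Run:
```python
from h import *
import pickle
cal=pickle.load(open("w2.pkl","rb"));a=cv2.imread("pics/w2.png");g=cv2.cvtColor(a,cv2.COLOR_BGR2GRAY).astype(float)
S=.7
# sub-pixel edge by max gradient along columns/rows in original px
def edgecol(x,y0,y1):
    p=g[y0:y1,x]; d=np.abs(np.diff(p)); i=d.argmax(); w=d[max(0,i-1):i+2]; return y0+ (np.arange(max(0,i-1),max(0,i-1)+len(w))*w).sum()/w.sum()+.5
def edgerow(y,x0,x1):
    p=g[y,x0:x1]; d=np.abs(np.diff(p)); i=d.argmax(); w=d[max(0,i-1):i+2]; return x0+ (np.arange(max(0,i-1),max(0,i-1)+len(w))*w).sum()/w.sum()+.5
def fit(P): 
    return cv2.fitLine(np.float32(P),cv2.DIST_HUBER,0,.01,.01).ravel()
top=fit([(x,edgecol(x,78,92)) for x in range(155,400,5)])
bot_=fit([(x,edgecol(x,160,174)) for x in list(range(162,280,4))])
L=fit([(edgerow(y,138,156),y) for y in range(92,160,3)])
R=fit([(edgerow(y,400,416),y) for y in range(92,160,3)])
def inter(A,B):
    t=np.linalg.solve(np.c_[A[:2],-B[:2]],B[2:]-A[2:]);return A[2:]+t[0]*A[:2]
q=np.array([inter(top,L),inter(top,R),inter(bot_,R),inter(bot_,L)]);print("px",q.round(1).tolist())
w=ray(cal,q,.012)[:,:2];print(w.round(4).tolist(),"c",w.mean(0).round(4),np.linalg.norm(np.diff(w,axis=0),axis=1).round(4))
d=w[1]-w[0]+w[2]-w[3]; th=np.arctan2(d[1],d[0]);print("axis deg",np.degrees(th))
c=w.mean(0);y=-d/np.linalg.norm(d) # to world -> sign chosen
if y[1]<0:y=-y
x=np.array([y[1],-y[0]])
for k in(-1.5,-.5,.5,1.5):
    p=c+y*.046*k; print(k,p.round(4),[ (proj(cal,[*(p+x*dx+y*dy),.075])[0]/S).round(1).tolist() for dx,dy in((0,-.007),(0,.007),(-.02,0),(.02,0))])
# row profile across bar top mid
yy=int(round(proj(cal,[*c,.075])[0][1]));print("row",yy)
for r in(yy,):print([(i,int(v)) for i,v in enumerate(g[r]) if 150<=i<410 and abs(g[r,i+1]-g[r,i-1])>15])
t=bot.observe();T=t["position"];print("to c in tool",)
```

```text
px [[143.39999389648438, 84.69999694824219], [411.0, 85.0], [403.29998779296875, 165.8000030517578], [150.6999969482422, 165.1999969482422]]
[[0.5451, -0.2525], [0.4966, -0.0292], [0.5644, -0.0144], [0.6127, -0.2381]] c [ 0.5547 -0.1336] [0.2285 0.0694 0.2288]
axis deg 102.22718349718743
-1.5 [ 0.5693 -0.201 ] [[245.0, 188.3], [272.8, 188.3], [256.0, 147.0], [261.6, 228.0]]
-0.5 [ 0.5596 -0.156 ] [[336.3, 188.4], [364.1, 188.5], [349.3, 147.1], [351.1, 228.1]]
0.5 [ 0.5498 -0.1111] [[427.6, 188.6], [455.4, 188.6], [442.5, 147.3], [440.5, 228.2]]
1.5 [ 0.5401 -0.0661] [[518.9, 188.7], [546.7, 188.8], [535.7, 147.5], [529.9, 228.4]]
row 132
[(150, 217), (151, 170), (152, 178), (153, 200), (154, 221), (171, 206), (172, 181), (177, 164), (178, 86), (187, 89), (188, 181), (190, 188), (191, 212), (234, 228), (235, 202), (236, 193), (240, 190), (241, 91), (245, 91), (246, 122), (250, 125), (251, 184), (254, 191), (255, 212), (296, 223), (297, 140), (299, 145), (300, 127), (303, 133), (304, 85), (313, 91), (314, 120), (318, 135), (319, 147), (363, 146), (364, 127), (366, 133), (367, 94), (376, 91), (377, 115), (382, 131), (383, 140), (400, 149), (401, 132), (403, 128), (404, 148), (405, 153), (406, 164), (407, 19)]
to c in tool
```

Foot measured at 228x69 mm against 230x70, and the slot bevels fall within 1 px of the prediction. That gives slot centres at (0.569,-0.201), (0.560,-0.156), (0.550,-0.111), (0.540,-0.066). Testing the slot at (0.550,-0.111) first. With the tip 0.060 m below the TCP, depth = 0.1347 - z.

Call:
move_arm:
  jaw: [255, 255, 255, 255, 255, 255]
  dp:
    - [0.0315, 0.0138, 0]
    - [0.0314, 0.0138, 0]
    - [0, 0, 0.03]
    - [0, 0, 0.03]
    - [0, 0, 0]
    - [0, 0, 0]
  rotation:
    - [0, 0, 0]
    - [0, 0, 0]
    - [0, 0, 0]
    - [0, 0, 0]
    - [0, 0, 0]
    - [0, 0, 0]

```text
clock: 6.75
position: [0.5501, -0.1122, 0.1412]
tool_rot: [-3.141, 0.001, -2.926]
force: [-0.6, 0.7, -0.7]
grip_width: 0.0131
```

Call:
move_arm:
  jaw: [255, 255, 255]
  dp:
    - [0, 0, 0.007]
    - [0, 0, 0.004]
    - [0, 0, 0.002]
  rotation:
    - [0, 0, 0]
    - [0, 0, 0]
    - [0, 0, 0]

```text
clock: 7.12
position: [0.5496, -0.1125, 0.1298]
tool_rot: [3.142, -0.0, -2.927]
force: [0.1, -0.5, -0.7]
grip_width: 0.0134
```

Run:
```python
from h import *
F=[]
for i in range(4):
    s=bot.observe();F.append(s["force"]);a=grab_frame("wrist")
print(np.round(F,2),np.round(s["position"],4),np.round(s["tool_rot"],4))
cal=calibration("wrist");cv2.imwrite("pics/w3.png",a)
cv2.imwrite("pics/w3b.png",cv2.resize(a[100:300,137:417],(800,571),interpolation=cv2.INTER_CUBIC))
```

```text
[[ 0.15 -0.47 -0.72]
 [ 0.36  0.67 -1.09]
 [-0.25 -0.25 -1.37]
 [ 0.24  0.3  -0.95]] [ 0.5496 -0.1125  0.1299] [ 3.1415e+00 -2.0000e-04 -2.9267e+00]
```

View pics/w3b.png

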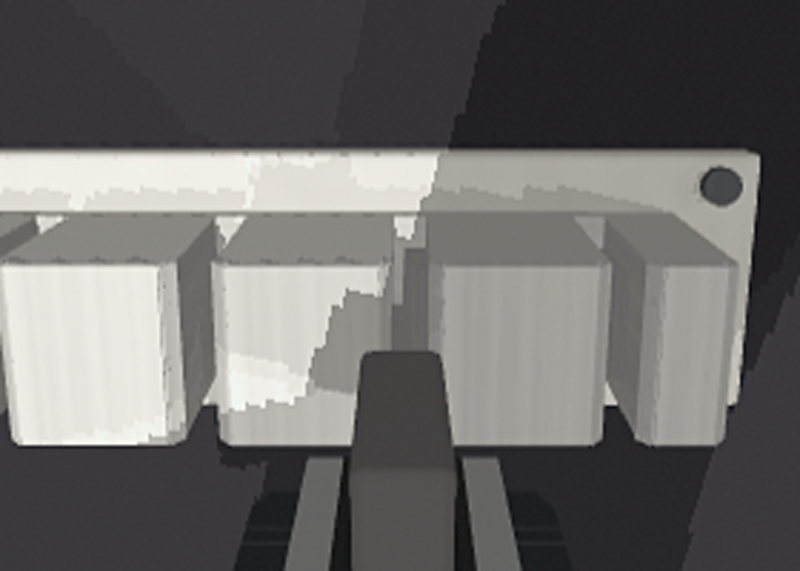

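The gauge stands slightly left of the slot centre (slot ≈ 410–414, gauge ≈ 400). Checking in numbers before going deeper.

Run:
```python
from h import *
cal=calibration("wrist");a=cv2.imread("pics/w3.png");g=cv2.cvtColor(a,cv2.COLOR_BGR2GRAY).astype(int)
p=np.array([.5498,-.1111]);th=np.radians(102.23);y=np.array([np.cos(th),np.sin(th)]);x=np.array([y[1],-y[0]])
for dx in(-.018,-.012,-.006):
    print(dx,proj(cal,[[*(p+x*dx+y*d),.075] for d in(-.007,0,.007)]).round(1).tolist())
    r=int(round(proj(cal,[*(p+x*dx),.075])[0][1]));print(r,g[r,262:302].tolist())
    rr=g[r]; print([(i,int(rr[i])) for i in range(180,400) if abs(rr[i+1]-rr[i-1])>12])
for d in (-1.5,-.5,1.5-.5*0):
    pass
for k in(-2,-1,0,1): 
    q=p+y*.046*k; print(k,proj(cal,[[*(q+x*-.012+y*d),.075] for d in(-.007,.007)]).round(1)[:,0])
s=bot.observe()["position"]; T=np.r_[s]
print("blade at top plane px",proj(cal,[*(s[:2]+x*-.01),.075]),"tool offset y,x mm",(p-s[:2])@y*1e3,(p-s[:2])@x*1e3)
```

```text
-0.018 [[269.1, 195.8], [280.8, 195.8], [292.6, 195.8]]
196 [217, 217, 217, 215, 214, 215, 218, 180, 185, 173, 164, 126, 128, 143, 143, 145, 108, 99, 102, 103, 100, 100, 104, 101, 101, 128, 125, 127, 129, 132, 142, 165, 164, 164, 164, 163, 161, 159, 157, 158]
[(191, 237), (192, 170), (195, 184), (198, 193), (199, 94), (210, 103), (211, 183), (214, 188), (215, 209), (268, 218), (269, 180), (271, 173), (272, 164), (273, 126), (274, 128), (275, 143), (277, 145), (278, 108), (286, 101), (287, 128), (291, 132), (292, 142), (293, 165), (346, 159), (347, 141), (350, 148), (351, 95), (362, 101), (363, 129), (368, 134), (369, 155), (371, 164), (391, 163), (392, 142), (395, 149), (396, 165), (398, 163), (399, 80)]
-0.012 [[269.1, 205.5], [280.8, 205.5], [292.5, 205.5]]
205 [144, 144, 144, 142, 141, 142, 143, 138, 129, 125, 127, 130, 127, 140, 140, 141, 98, 100, 100, 103, 102, 100, 103, 101, 100, 128, 127, 128, 129, 130, 137, 164, 164, 164, 163, 163, 160, 158, 157, 158]
[(191, 235), (192, 191), (194, 183), (198, 191), (199, 150), (200, 101), (210, 103), (211, 145), (212, 179), (214, 179), (215,
[... 499 characters left out ...]
, 102, 101, 100, 103, 101, 102, 128, 126, 129, 130, 145, 144, 165, 164, 163, 163, 161, 160, 158, 157, 158]
[(192, 235), (193, 184), (195, 183), (199, 194), (200, 105), (211, 101), (212, 182), (215, 188), (216, 209), (251, 206), (252, 139), (269, 139), (270, 129), (273, 123), (274, 96), (286, 102), (287, 128), (290, 130), (291, 145), (292, 144), (293, 165), (345, 157), (346, 142), (349, 148), (350, 95), (361, 105), (362, 133), (367, 140), (368, 153), (390, 151), (393, 143), (394, 166), (396, 171), (397, 136), (398, 30)]
-2 [115.7 139.1]
-1 [192.4 215.8]
0 [269.1 292.5]
1 [345.8 369.2]
blade at top plane px [[278.58991884 208.02026234]] tool offset y,x mm 1.3336673312501843 0.42444273483118106
```

Call:
move_arm:
  jaw: [255, 255, 255, 255, 255]
  dp:
    - [0, 0.0017, 0]
    - [0, 0, 0.006]
    - [0, 0, 0.006]
    - [0, 0, 0.003]
    - [0, 0, 0]
  rotation:
    - [0, 0, 0]
    - [0, 0, 0]
    - [0, 0, 0]
    - [0, 0, 0]
    - [0, 0, 0]

```text
clock: 7.95
position: [0.5493, -0.1112, 0.1177]
tool_rot: [3.141, -0.0, -2.927]
force: [0.3, -0.6, -1.1]
grip_width: 0.0131
```

Call:
move_arm:
  jaw: [255, 255]
  dp:
    - [0, 0, 0.0025]
    - [0, 0, 0.0025]
  rotation:
    - [0, 0, 0]
    - [0, 0, 0]

```text
clock: 8.2
position: [0.5495, -0.1112, 0.1139]
tool_rot: [-3.141, 0.0, -2.927]
force: [-0.4, 0.1, 0.1]
grip_width: 0.0134
```

Call:
move_arm:
  jaw: [255, 255]
  dp:
    - [0, 0, 0.0015]
    - [0, 0, 0.0015]
  rotation:
    - [0, 0, 0]
    - [0, 0, 0]

```text
clock: 8.45
position: [0.5494, -0.1112, 0.1115]
tool_rot: [-3.142, -0.0, -2.927]
force: [-0.5, -1.2, -1.5]
grip_width: 0.0134
```

Call:
move_arm:
  jaw: [255, 255]
  dp:
    - [0, 0, 0.0015]
    - [0, 0, 0.0015]
  rotation:
    - [0, 0, 0]
    - [0, 0, 0]

```text
clock: 8.7
position: [0.5494, -0.1111, 0.1091]
tool_rot: [3.142, -0.0, -2.927]
force: [-0.0, 1.0, -0.6]
grip_width: 0.0132
```

Call:
move_arm:
  jaw: [255, 255]
  dp:
    - [0, 0, 0.001]
    - [0, 0, 0.001]
  rotation:
    - [0, 0, 0]
    - [0, 0, 0]

```text
clock: 8.95
position: [0.5494, -0.1112, 0.1075]
tool_rot: [-3.142, 0.0, -2.927]
force: [-0.5, -0.2, -1.5]
grip_width: 0.013
```

Call:
move_arm:
  jaw: [255, 255]
  dp:
    - [0, 0, 0.0015]
    - [0, 0, 0.0015]
  rotation:
    - [0, 0, 0]
    - [0, 0, 0]

```text
clock: 9.2
position: [0.5494, -0.1112, 0.1051]
tool_rot: [-3.142, 0.0, -2.927]
force: [-0.8, -0.9, -0.9]
grip_width: 0.0135
```

Call:
move_arm:
  jaw: [255, 255]
  dp:
    - [0, 0, 0.001]
    - [0, 0, 0.001]
  rotation:
    - [0, 0, 0]
    - [0, 0, 0]

```text
clock: 9.45
position: [0.5494, -0.1112, 0.1035]
tool_rot: [-3.142, 0.0, -2.927]
force: [-0.2, -0.3, -1.5]
grip_width: 0.0135
```

Call:
move_arm:
  jaw: [255, 255]
  dp:
    - [0, 0, 0.0015]
    - [0, 0, 0.0015]
  rotation:
    - [0, 0, 0]
    - [0, 0, 0]

```text
clock: 9.7
position: [0.5496, -0.1114, 0.1012]
tool_rot: [-3.141, 0.0, -2.927]
force: [0.4, -2.2, 1.1]
grip_width: 0.0135
```

Call:
move_arm:
  jaw: [255, 255]
  dp:
    - [0, 0, 0.0015]
    - [0, 0, 0.0015]
  rotation:
    - [0, 0, 0]
    - [0, 0, 0]

```text
clock: 9.95
position: [0.5499, -0.1115, 0.0991]
tool_rot: [-3.141, 0.001, -2.927]
force: [0.3, -2.8, 12.6]
grip_width: 0.0135
```

Call:
move_arm:
  jaw: [255, 255]
  dp:
    - [0, 0, 0.0015]
    - [0, 0, 0.0015]
  rotation:
    - [0, 0, 0]
    - [0, 0, 0]

```text
clock: 10.2
position: [0.5508, -0.1116, 0.0979]
tool_rot: [-3.14, 0.003, -2.927]
force: [-3.0, -2.6, 34.2]
grip_width: 0.0132
```

That reached 34 N at depth 37 mm, so this is the over-tight clip. I chained three steps without reading the force between them, which was too much. Backing out at once.

Call:
move_arm:
  jaw: [255, 255, 255, 255]
  dp:
    - [0, 0, -0.005]
    - [0, 0, -0.01]
    - [0, 0, -0.015]
    - [0, 0, 0]
  rotation:
    - [0, 0, 0]
    - [0, 0, 0]
    - [0, 0, 0]
    - [0, 0, 0]

```text
clock: 10.7
position: [0.5499, -0.1111, 0.1214]
tool_rot: [-3.141, 0.001, -2.927]
force: [0.2, -0.1, -1.1]
grip_width: 0.0136
```

Run:
```python
from h import *
s=bot.observe();a=grab_frame("wrist");cal=calibration("wrist");cv2.imwrite("pics/w4.png",a)
print(np.round(s["position"],4),np.round(s["tool_rot"],4),s["force"].round(2))
b=cv2.imread("pics/w3.png");
cv2.imwrite("pics/w4b.png",np.hstack([cv2.resize(i[200:400,207:347],(400,571),interpolation=cv2.INTER_CUBIC) for i in(b,a)]))
```

```text
[ 0.5499 -0.1111  0.1214] [-3.1412e+00  1.5000e-03 -2.9266e+00] [ 0.2  -0.09 -1.11]
```

View pics/w4b.png

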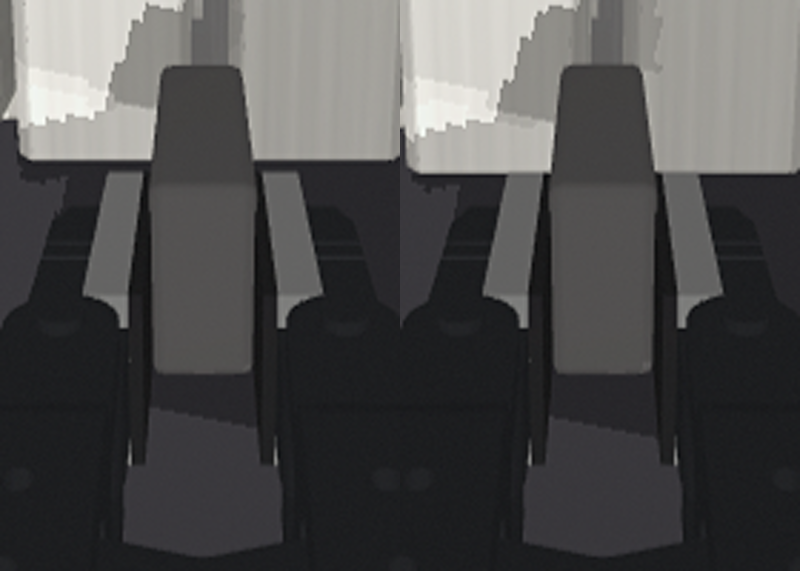

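The gauge sits unchanged in the grip. Next slot, at (0.540,-0.066); from here one small step per reading.

Call:
move_arm:
  jaw: [255, 255, 255, 255, 255, 255]
  dp:
    - [0, 0, -0.0145]
    - [0, 0, -0.0145]
    - [0, 0.029, 0]
    - [0, 0.0285, 0]
    - [0, 0, 0]
    - [0, 0, 0]
  rotation:
    - [0, 0, 0]
    - [0, 0, 0]
    - [0, 0, 0]
    - [0, 0, 0]
    - [0, 0, 0]
    - [0, 0, 0]

```text
clock: 11.5
position: [0.5398, -0.0668, 0.144]
tool_rot: [-3.141, 0.0, -2.927]
force: [-0.2, -0.2, -1.1]
grip_width: 0.0134
```

Call:
move_arm:
  jaw: [255, 255, 255, 255, 255, 255]
  dp:
    - [0, 0.0009, 0.004]
    - [0, 0, 0.01]
    - [0, 0, 0.01]
    - [0, 0, 0.008]
    - [0, 0, 0.004]
    - [0, 0, 0]
  rotation:
    - [0, 0, 0]
    - [0, 0, 0]
    - [0, 0, 0]
    - [0, 0, 0]
    - [0, 0, 0]
    - [0, 0, 0]

```text
clock: 12.25
position: [0.5393, -0.0655, 0.1145]
tool_rot: [3.142, -0.0, -2.927]
force: [-0.4, -0.3, -0.4]
grip_width: 0.0135
```

Call:
move_arm:
  jaw: [255, 255, 255, 255, 255]
  dp:
    - [0, -0.0008, 0.001]
    - [0, 0, 0.002]
    - [0, 0, 0.002]
    - [0, 0, 0.002]
    - [0, 0, 0.0015]
  rotation:
    - [0, 0, 0]
    - [0, 0, 0]
    - [0, 0, 0]
    - [0, 0, 0]
    - [0, 0, 0]

```text
clock: 12.88
position: [0.5395, -0.0661, 0.1078]
tool_rot: [3.142, -0.0, -2.927]
force: [0.5, -1.1, -1.2]
grip_width: 0.0132
```

Call:
move_arm:
  jaw: [255, 255]
  dp:
    - [0, 0, 0.0015]
    - [0, 0, 0.0015]
  rotation:
    - [0, 0, 0]
    - [0, 0, 0]

```text
clock: 13.12
position: [0.5396, -0.0662, 0.1055]
tool_rot: [-3.142, -0.0, -2.927]
force: [0.6, 0.6, -1.2]
grip_width: 0.0133
```

Call:
move_arm:
  jaw: [255, 255]
  dp:
    - [0, 0, 0.0015]
    - [0, 0, 0.0015]
  rotation:
    - [0, 0, 0]
    - [0, 0, 0]

```text
clock: 13.38
position: [0.5396, -0.0662, 0.1031]
tool_rot: [-3.142, 0.0, -2.927]
force: [-0.4, 0.3, -0.8]
grip_width: 0.013
```

Call:
move_arm:
  jaw: [255, 255]
  dp:
    - [0, 0, 0.001]
    - [0, 0, 0.001]
  rotation:
    - [0, 0, 0]
    - [0, 0, 0]

```text
clock: 13.62
position: [0.5396, -0.0662, 0.1015]
tool_rot: [-3.142, 0.0, -2.927]
force: [-0.3, -0.7, -0.7]
grip_width: 0.0133
```

Call:
move_arm:
  jaw: [255, 255]
  dp:
    - [0, 0, 0.001]
    - [0, 0, 0.001]
  rotation:
    - [0, 0, 0]
    - [0, 0, 0]

```text
clock: 13.88
position: [0.5396, -0.0662, 0.0999]
tool_rot: [-3.142, 0.0, -2.927]
force: [-0.0, -0.1, -0.3]
grip_width: 0.0134
```

Call:
move_arm:
  jaw: [255, 255]
  dp:
    - [0, 0, 0.001]
    - [0, 0, 0.001]
  rotation:
    - [0, 0, 0]
    - [0, 0, 0]

```text
clock: 14.12
position: [0.5396, -0.0662, 0.0983]
tool_rot: [-3.142, -0.0, -2.927]
force: [0.1, 0.2, -0.5]
grip_width: 0.0133
```

Call:
move_arm:
  jaw: [255, 255]
  dp:
    - [0, 0, 0.0012]
    - [0, 0, 0.0012]
  rotation:
    - [0, 0, 0]
    - [0, 0, 0]

```text
clock: 14.38
position: [0.5396, -0.0662, 0.0963]
tool_rot: [-3.142, -0.0, -2.927]
force: [-0.1, -1.1, -0.7]
grip_width: 0.0128
```

Call:
move_arm:
  jaw: [255, 255]
  dp:
    - [0, 0, 0.0015]
    - [0, 0, 0.0015]
  rotation:
    - [0, 0, 0]
    - [0, 0, 0]

```text
clock: 14.62
position: [0.5396, -0.0661, 0.0939]
tool_rot: [-3.142, -0.0, -2.927]
force: [-0.0, -1.1, -1.1]
grip_width: 0.0134
```

Call:
move_arm:
  jaw: [255, 255]
  dp:
    - [0, 0, 0.0015]
    - [0, 0, 0.0015]
  rotation:
    - [0, 0, 0]
    - [0, 0, 0]

```text
clock: 14.88
position: [0.5396, -0.0661, 0.0915]
tool_rot: [3.142, -0.0, -2.927]
force: [-0.6, -1.1, -1.1]
grip_width: 0.013
```

This one is slack: no force down to 43 mm. Next is the slot at (0.560,-0.156).

Call:
move_arm:
  jaw: [255, 255, 255, 255, 255, 255, 255, 255]
  dp:
    - [0, 0, -0.015]
    - [0, 0, -0.025]
    - [0, 0, -0.0256]
    - [0, -0.0385, 0]
    - [0, -0.0385, 0]
    - [0, -0.038, 0]
    - [0, 0, 0]
    - [0, 0, 0]
  rotation:
    - [0, 0, 0]
    - [0, 0, 0]
    - [0, 0, 0]
    - [0, 0, 0]
    - [0, 0, 0]
    - [0, 0, 0]
    - [0, 0, 0]
    - [0, 0, 0]

```text
clock: 15.88
position: [0.5592, -0.1555, 0.1446]
tool_rot: [3.141, 0.0, -2.926]
force: [0.5, 0.8, -0.7]
grip_width: 0.0131
```

Call:
move_arm:
  jaw: [255, 255, 255, 255, 255, 255]
  dp:
    - [0, -0.0006, 0.004]
    - [0, 0, 0.01]
    - [0, 0, 0.01]
    - [0, 0, 0.008]
    - [0, 0, 0.005]
    - [0, 0, 0]
  rotation:
    - [0, 0, 0]
    - [0, 0, 0]
    - [0, 0, 0]
    - [0, 0, 0]
    - [0, 0, 0]
    - [0, 0, 0]

```text
clock: 16.62
position: [0.5592, -0.1565, 0.1142]
tool_rot: [3.141, -0.0, -2.927]
force: [-0.5, -0.6, -0.6]
grip_width: 0.0134
```

Call:
move_arm:
  jaw: [255, 255, 255, 255]
  dp:
    - [0, 0, 0.002]
    - [0, 0, 0.002]
    - [0, 0, 0.002]
    - [0, 0, 0.002]
  rotation:
    - [0, 0, 0]
    - [0, 0, 0]
    - [0, 0, 0]
    - [0, 0, 0]

```text
clock: 17.12
position: [0.5593, -0.1565, 0.108]
tool_rot: [-3.142, -0.0, -2.927]
force: [-0.1, 0.5, -0.6]
grip_width: 0.0134
```

Call:
move_arm:
  jaw: [255, 255]
  dp:
    - [0, 0, 0.0018]
    - [0, 0, 0.0018]
  rotation:
    - [0, 0, 0]
    - [0, 0, 0]

```text
clock: 17.38
position: [0.5593, -0.1565, 0.1051]
tool_rot: [3.142, -0.0, -2.927]
force: [-0.6, -0.2, -0.8]
grip_width: 0.0137
```

Call:
move_arm:
  jaw: [255, 255]
  dp:
    - [0, 0, 0.0012]
    - [0, 0, 0.0012]
  rotation:
    - [0, 0, 0]
    - [0, 0, 0]

```text
clock: 17.62
position: [0.5593, -0.1565, 0.1032]
tool_rot: [-3.142, -0.0, -2.927]
force: [-0.7, 0.1, -1.7]
grip_width: 0.0133
```

Call:
move_arm:
  jaw: [255, 255]
  dp:
    - [0, 0, 0.001]
    - [0, 0, 0.001]
  rotation:
    - [0, 0, 0]
    - [0, 0, 0]

```text
clock: 17.88
position: [0.5594, -0.1566, 0.1017]
tool_rot: [-3.141, 0.0, -2.927]
force: [0.5, -1.4, -0.3]
grip_width: 0.0131
```

Call:
move_arm:
  jaw: [255, 255]
  dp:
    - [0, 0, 0.0008]
    - [0, 0, 0.0008]
  rotation:
    - [0, 0, 0]
    - [0, 0, 0]

```text
clock: 18.12
position: [0.5595, -0.1567, 0.1005]
tool_rot: [-3.141, 0.0, -2.927]
force: [0.7, -3.2, 1.6]
grip_width: 0.0133
```

Contact: -3 N sideways and +2.5 N axial at depth 34. Smaller steps now.

Call:
move_arm:
  jaw: [255, 255]
  dp:
    - [0, 0, 0.0004]
    - [0, 0, 0.0004]
  rotation:
    - [0, 0, 0]
    - [0, 0, 0]

```text
clock: 18.38
position: [0.5594, -0.1567, 0.0999]
tool_rot: [-3.141, 0.0, -2.927]
force: [1.6, -2.1, 3.6]
grip_width: 0.013
```

Call:
move_arm:
  jaw: [255, 255]
  dp:
    - [0, 0, 0.0005]
    - [0, 0, 0.0005]
  rotation:
    - [0, 0, 0]
    - [0, 0, 0]

```text
clock: 18.62
position: [0.5595, -0.1566, 0.0991]
tool_rot: [-3.141, 0.0, -2.927]
force: [0.6, -3.6, 3.4]
grip_width: 0.0132
```

Call:
move_arm:
  jaw: [255, 255]
  dp:
    - [0, 0, 0.0006]
    - [0, 0, 0.0006]
  rotation:
    - [0, 0, 0]
    - [0, 0, 0]

```text
clock: 18.88
position: [0.5595, -0.1566, 0.0982]
tool_rot: [-3.141, 0.0, -2.927]
force: [-0.0, -2.7, 8.2]
grip_width: 0.0135
```

Call:
move_arm:
  jaw: [255, 255]
  dp:
    - [0, 0, 0.0004]
    - [0, 0, 0.0004]
  rotation:
    - [0, 0, 0]
    - [0, 0, 0]

```text
clock: 19.12
position: [0.5592, -0.1566, 0.0972]
tool_rot: [-3.142, -0.0, -2.927]
force: [1.1, -3.9, 2.9]
grip_width: 0.0133
```

It peaked at about 9 N and then eased to about 4 N, a light but distinct drag. Continuing gently.

Call:
move_arm:
  jaw: [255, 255]
  dp:
    - [0, 0, 0.0007]
    - [0, 0, 0.0007]
  rotation:
    - [0, 0, 0]
    - [0, 0, 0]

```text
clock: 19.38
position: [0.5592, -0.1565, 0.0962]
tool_rot: [-3.142, -0.0, -2.927]
force: [1.3, -3.7, 2.1]
grip_width: 0.0136
```

Call:
move_arm:
  jaw: [255, 255]
  dp:
    - [0, 0, 0.0007]
    - [0, 0, 0.0007]
  rotation:
    - [0, 0, 0]
    - [0, 0, 0]

```text
clock: 19.62
position: [0.5593, -0.1565, 0.0951]
tool_rot: [-3.142, -0.0, -2.927]
force: [0.4, -3.6, 2.8]
grip_width: 0.0135
```

Call:
move_arm:
  jaw: [255, 255]
  dp:
    - [0, 0, 0.0007]
    - [0, 0, 0.0007]
  rotation:
    - [0, 0, 0]
    - [0, 0, 0]

```text
clock: 19.88
position: [0.5595, -0.1566, 0.0942]
tool_rot: [-3.141, 0.0, -2.927]
force: [0.6, -2.3, 1.4]
grip_width: 0.0136
```

Call:
move_arm:
  jaw: [255, 255]
  dp:
    - [0, 0, 0.0008]
    - [0, 0, 0.0008]
  rotation:
    - [0, 0, 0]
    - [0, 0, 0]

```text
clock: 20.12
position: [0.5593, -0.1565, 0.0926]
tool_rot: [3.142, -0.0, -2.927]
force: [1.0, -3.1, 1.2]
grip_width: 0.0135
```

Call:
move_arm:
  jaw: [255, 255]
  dp:
    - [0, 0, 0.001]
    - [0, 0, 0.001]
  rotation:
    - [0, 0, 0]
    - [0, 0, 0]

```text
clock: 20.38
position: [0.5592, -0.1565, 0.091]
tool_rot: [3.142, -0.0, -2.927]
force: [0.0, -4.5, 1.2]
grip_width: 0.0137
```

Call:
move_arm:
  jaw: [255, 255]
  dp:
    - [0, 0, 0.0008]
    - [0, 0, 0.0008]
  rotation:
    - [0, 0, 0]
    - [0, 0, 0]

```text
clock: 20.62
position: [0.5593, -0.1565, 0.0898]
tool_rot: [3.142, -0.0, -2.927]
force: [1.1, -4.6, 1.9]
grip_width: 0.0131
```

Call:
move_arm:
  jaw: [255, 255]
  dp:
    - [0, 0, 0.0005]
    - [0, 0, 0.0005]
  rotation:
    - [0, 0, 0]
    - [0, 0, 0]

```text
clock: 20.88
position: [0.5593, -0.1565, 0.0891]
tool_rot: [-3.142, 0.0, -2.927]
force: [0.5, -2.8, 1.4]
grip_width: 0.0131
```

Call:
move_arm:
  jaw: [255, 255]
  dp:
    - [0, 0, 0.0005]
    - [0, 0, 0.0005]
  rotation:
    - [0, 0, 0]
    - [0, 0, 0]

```text
clock: 21.12
position: [0.5594, -0.1565, 0.0884]
tool_rot: [-3.142, 0.0, -2.927]
force: [-0.7, -3.9, 7.7]
grip_width: 0.0134
```

Call:
move_arm:
  jaw: [255, 255]
  dp:
    - [0, 0, 0.0003]
    - [0, 0, 0.0003]
  rotation:
    - [0, 0, 0]
    - [0, 0, 0]

```text
clock: 21.38
position: [0.5595, -0.1565, 0.0883]
tool_rot: [-3.141, 0.0, -2.927]
force: [-1.5, -3.1, 13.5]
grip_width: 0.0133
```

The shoulder is home: z stopped at 0.0883 (expected 0.0887) while the force rose steeply. Easing off 0.3 mm, releasing and withdrawing upward.

Call:
move_arm:
  jaw: [255, 200, 150, 100, 60, 0, 0, 0, 0]
  dp:
    - [0, 0, -0.0003]
    - [0, 0, 0]
    - [0, 0, 0]
    - [0, 0, 0]
    - [0, 0, 0]
    - [0, 0, 0]
    - [0, 0, 0]
    - [0, 0, 0]
    - [0, 0, 0]
  rotation:
    - [0, 0, 0]
    - [0, 0, 0]
    - [0, 0, 0]
    - [0, 0, 0]
    - [0, 0, 0]
    - [0, 0, 0]
    - [0, 0, 0]
    - [0, 0, 0]
    - [0, 0, 0]

```text
clock: 22.5
position: [0.5593, -0.1565, 0.088]
tool_rot: [-3.142, -0.0, -2.927]
force: [0.6, -0.2, 0.0]
grip_width: 0.085
```

Call:
move_arm:
  jaw: [0, 0, 0, 0, 0, 0, 0, 0]
  dp:
    - [0, 0, -0.015]
    - [0, 0, -0.03]
    - [0, 0, -0.04]
    - [0, 0, -0.04]
    - [0, 0, -0.025]
    - [0, 0, 0]
    - [0, 0, 0]
    - [0, 0, 0]
  rotation:
    - [0, 0, 0]
    - [0, 0, 0]
    - [0, 0, 0]
    - [0, 0, 0]
    - [0, 0, 0]
    - [0, 0, 0]
    - [0, 0, 0]
    - [0, 0, 0]

```text
clock: 23.5
position: [0.5589, -0.1564, 0.2074]
tool_rot: [3.141, -0.001, -2.927]
force: [-1.5, 1.0, -0.2]
grip_width: 0.0855
```

Run:
```python
from h import *
s=bot.observe();a=grab_frame("wrist");cal=calibration("wrist");t=grab_frame("top");cv2.imwrite("pics/w5.png",a)
sc=grab_frame("scene")
print(s["clock"],np.round(s["position"],4),s["force"].round(2),s["grip_width"])
p=np.array([.5596,-.156]);th=np.radians(102.23);y=np.array([np.cos(th),np.sin(th)]);x=np.array([y[1],-y[0]])
print("handle-top corners if home",proj(cal,[[*(p+y*(b-.002)+x*c),.127] for b,c in((-.007,-.014),(.007,-.014),(.007,.014),(-.007,.014))]).round(1).tolist())
cr=cv2.resize(a[110:310,137:417],(560,400),interpolation=cv2.INTER_CUBIC)
q=cv2.resize(sc[130:230,170:286],(232,200)) ; q2=cv2.resize(t[160:260,270:386],(232,200))
cv2.imwrite("pics/w5b.png",np.hstack([cr,np.vstack([q,q2])]))
```

```text
23.5 [ 0.5589 -0.1564  0.2074] [-1.54  1.03 -0.2 ] 0.08551906837711798
handle-top corners if home [[265.3, 193.0], [286.4, 193.0], [286.1, 232.8], [265.7, 232.8]]
```

View pics/w5b.png

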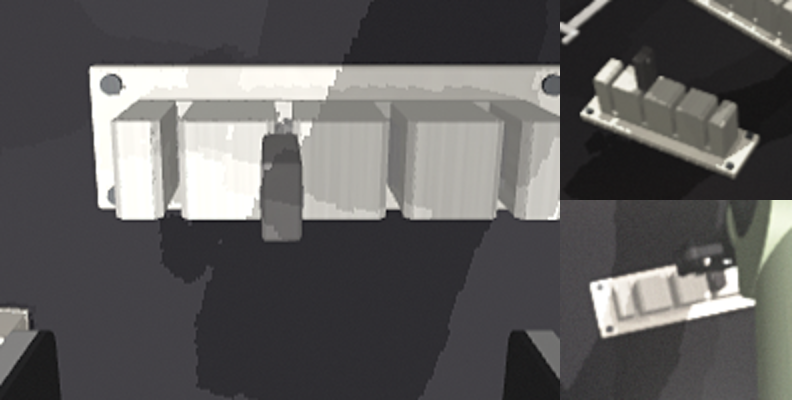

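Wrist view: the gauge stands upright in the second slot. Its top face in the original frame is about x 267–288, y 194–231, against 265–286, 193–233 predicted for fully home. The gripper is clear. Handing in.

```bash
python3 -c "
from workcell import workorder
print(workorder.job_done())"
```

```text
the job is handed in; nothing more can be done
None
```

The gauge is standing fully home and released in the second clip of the far bar. However, I broke the "never force it" rule once along the way, and that may fail the job.

**Forcing:** At the first slot I tried, (0.550,-0.111), I ran three small steps without reading the force between them. It reached 12.6 N and then about 34 N at the wrist, with the tip 37 mm down, which is over the 25 N limit. I backed out at once, and the gauge had not shifted in the grip. After that I checked the force after every small step. The highest reading was 13.5 N, with the shoulder pressed on the bar to confirm it was home.

**What each clip showed:**

| Slot centre (x, y) | Result |
|---|---|
| (0.569, -0.201) | Not tested; slack by elimination |
| (0.560, -0.156) | Good: about 9 N peak on the lead-in, then 2–4 N drag with about 3–4 N sideways; gauge left here |
| (0.550, -0.111) | Over-tight |
| (0.540, -0.066) | Slack: no measurable drag down to 43 mm |

**Last checks:**
- **Seating:** z stopped at 0.0883 m against 0.0887 expected, as the force rose.
- **Final picture:** the handle stands upright within about 2 px of where it should be when home.
- **Gripper:** it is open, about 12 cm above where it let go, and touching nothing. The clock read about 23.6 s of the 72 s allowed.
- **Bystanders:** I never touched any that I know of, but I did not measure their positions again at the end.

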